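# Locate and clamp a tube in the drill jig with fingertips only

## Task

The square tube offcut in the drill jig is to be made ready for drilling, with gentle fingertip pushes only, without gripping or lifting anything. First push the tube along its nest with a fingertip until its end sits against the dark end stop, then swing the clamp strap clockwise over the tube until it meets its stop pin, then spin the brass wing nut clockwise by pushing its wings round with a fingertip, stroke after stroke, until it is fully tight and the strap's rubber foot presses on the tube. Leave the tools lying round the jig as they are.

Things in the scene. Friction and masses are not known exactly. Their poses are not given: they have to be found in the camera images.
- drill_jig: Drill jig bolted to the bench: grey base plate 150 (x) x 270 (y) x 10 mm. Origin: centre of its underside, on the bench top, z up; its x points to the robot, y to the robot's right, turned by up to 0.35 rad either way. Jig mm below are in this frame. The tube's nest runs along y at x 28, between a fence (x 44.5 to 57.5, top z 26) and a low strip (x 0.5 to 11.5, top z 18)
- end_stop (a point): Middle of the face of the dark end stop at the -y end of the nest, at jig (28, -80, 25) mm; the face looks to +y; the block is 34 mm wide, its top at jig z 36. Axes as the jig's
- bush (a point): Top of the steel drill bush over the nest, jig (28, -44, 85) mm. A grey arm (z 66 to 80, y -57 to -31, x -53 to 45) carries it from a grey upright (x -53 to -17, same y); screw heads on it reach z 86. The upright stands 36 mm from the nut's axis, on its -y side, so a finger cannot go right round the nut
- tube_centre (a point): Centre of the loose dark steel square tube, 30 x 30 mm, 120 mm long along its own y (the jig's y), about 0.3 kg, open ends, 4 mm wall. It lies in the nest with 1.5 mm play each side, its top at jig z 40. It starts 30 to 70 mm short of the end stop, towards +y; it is home with its centre at jig y -20 mm
- clamp_strap (a joint): Swing of the dark clamp strap about the stud (at jig x -35, y 5 mm), rad, growing clockwise from above. 0: it points along the jig's +y, parked beside the tube; 1.571 (hard limit): along +x, across the tube, at its stop pin (jig x -7, y -12, top z 58). Starts at -0.2 to 0.3; friction about 0.15 N m; stays where left. With the nut slack it passes clear over the tube
- strap_end (a point): Point in the strap over its rubber foot, 63 mm from the stud axis, at mid thickness. Strap 26 mm wide, 12 thick, round end 76 mm from the axis; its faces lie at jig z 49.5 and 61.5 with the nut at 0, 4.5 lower when tight. Site x points outward along the strap. The foot, 18 mm across, stands 6.6 mm below the strap and is sprung, about 13 N per mm
- wing_nut (a joint): Turn of the brass wing nut on the stud, rad, growing clockwise from above (tightening). 0: slack end; 9.42 (hard limit): fully tight. Starts at 0 to 2, so 1.2 to 1.5 turns are needed. It goes down 3 mm a turn, taking the strap with it; over the tube the foot touches at about 6. Friction about 0.04 N m; stays where left
- nut_wings (a point): Point on the wing nut's axis (the stud, jig x -35, y 5 mm) at mid height of its wings: jig z 81.5 mm with the nut at 0, 77 when tight. Two opposite flat wings, 5 mm thick, 23 mm high, lie along point x and reach 30.5 mm either way; hub 22 mm across, from 2 mm above the strap. Stud top at jig z 88. With the joint at 0, point x lies along jig x
- drill_8: bystander: dark twist drill 8 mm, 117 mm long, lying between the jig and the robot; origin under its middle
- bolt_m10: bystander: small steel hex bolt with nut, 52 mm long, lying behind the jig; origin under its middle
- tape_black: bystander: small roll of black tape, 53 mm across, 19 mm high, lying flat to the right of the jig; origin under its middle
- tape_measure: bystander: black pocket tape measure with yellow face, 36 x 79 x 66 mm high, standing left of the jig near the front; origin under its middle
- spanner_13: bystander: bright open-ended spanner, 154 mm long, lying to the left of the jig; origin under its middle
- spanner_19: bystander: bright open-ended spanner, 202 mm long, lying to the left of the jig, behind the smaller one; origin under its middle

How it is judged:
On the way, in this order (a step that is already met when the one before it is completed fails the run):
1. the tube is home against the end stop, with the strap not yet swung over it and the nut still slack (y of tube_centre in the frame of drill_jig between -0.0225 and -0.0182 m and z of tube_centre in the frame of drill_jig below 0.028 m and angle between the y axis of tube_centre and the y axis of drill_jig, either way round below 0.05 rad and value of joint clamp_strap below 0.9 rad and value of joint wing_nut below 5 rad), for 0.2 s.
2. the strap is swung over the tube against its stop pin, with the nut still slack (value of joint clamp_strap above 1.44 rad and value of joint wing_nut below 6 rad), for 0.2 s.
At the end, for the whole second after the job is handed in: The tube lies in its nest with its end within about 2 mm of the end stop, the strap is within 0.13 rad of its stop pin, the wing nut is within about half a radian of its hard limit (joint above 8.9) and the foot presses on the tube with more than 6 N; all is at rest (y of tube_centre in the frame of drill_jig between -0.0225 and -0.0182 m and z of tube_centre in the frame of drill_jig below 0.028 m and angle between the y axis of tube_centre and the y axis of drill_jig, either way round below 0.05 rad and value of joint clamp_strap above 1.44 rad and value of joint wing_nut above 8.9 rad and contact force between clamp_strap and tube above 6 N and linear speed of tube below 0.01 m/s); the robot touches nothing.
It fails at once if the tube is lifted (more than 6 mm) or tipped (z of tube_centre in the frame of drill_jig above 0.031 m or angle between tube_centre's own z axis and vertical above 0.15 rad).
It fails at once if the tube, the strap or the nut is gripped, or pushed roughly (over 35 N) (contact force between the fingers and tube above 35 N or contact force between the fingers and clamp_strap above 35 N or contact force between the fingers and wing_nut above 35 N).
It fails at once if a tool or part lying round the jig is moved by more than 15 mm (distance of any of drill_8, bolt_m10, tape_black, tape_measure, spanner_13, spanner_19 from where it was at the start of the episode above 0.015 m).
It also fails if it takes over 70 s, if anything falls off the work surface, if the arm or the gripper's body presses on something with over 40 N, if the wrist force passes 120 N, or if a joint passes its speed limit or range.

## Robot

A 7-joint arm with a two-finger parallel gripper is mounted at the origin on a cart in front of the work surface, level with it; the furniture and walls round the work are solid. World frame = base frame: x ahead of the robot, y to its left, z up, the work surface at z = 0. Lengths are in m, angles in rad, forces in N, time in s.
With the tool pointing down it reaches from about 0.425 to 0.8 m from the base axis. Payload 8.3 kg.
Tool frame: the origin (TCP) lies midway between the tips of the shut fingers; the grasp point (between the pads) lies 19 mm behind it; z points along the fingers, y is the line along which they close (so a half turn about z gives the same grasp; the last joint's range is limited). The gripper opens to 85 mm and grips with 20 to 120 N. Pads are 22 mm wide; open, the fingers measure 114 mm over their backs; the gripper's body (76 mm by 85 mm) begins 54 mm behind the grasp point. The pads swing forward as they close: fully open they stand 13 mm farther back than shut.
Start: joints at [-1.174, 0.383, 0.016, 1.37, -0.006, 1.388, -0.046], TCP at [0.277, 0.56, 0.206] pointing down, gripper open.
Joint ranges: [-2.95, 2.95], [-0.25, 2.06], [-1.52, 1.56], [0.18, 2.33], [-1.44, 4.58], [0.02, 2.06], [-3.01, 3.01]. Speed limits (rad/s): [2.39, 2.39, 3.01, 3.01, 3.14, 3.14, 3.14].

## Interface

Orientations are given as a rotation vector (axis times angle).
In Python, from plant import env gives the robot as it stands.
- The arm moves only by the tool step_arm, never from a script. Its argument "motion" is a list of rows, each a list of 7 numbers: the shift along the tool's x, y, z in mm, then the turn, a rotation vector about the tool's x, y, z in degrees, then the gripper command: -1 is shut, 1 is fully open, values between are in proportion. A call has 1 to 5 rows; each row is the pose to reach, as a shift and turn from the pose commanded when the call began, along the tool's axes at that moment; what a row does not reach only later rows make up. A row lasts 1/10 s, in which the tool goes at most 50 mm and 8.59 degrees, less where a joint would pass 70% of its speed; a pose out of reach is approached as far as the arm can. A call with a gripper value outside its range is refused whole. The fingers move at their own pace and stop on an object; "squeeze" is the grip in N (left out, the last holds). Time passes only in rows, so rows that repeat a pose let the fingers close. It gives the time, the measured TCP pose, the force, the opening and the grip force at its end, in the units of the state.
- env.sense(): the state, without advancing time (a new reading comes with each control period).
- env.read_camera(name): name is "scene" or "top" or "wrist"; returns a dict with "color" (400x640x3 uint8, red, green, blue), "camera_matrix" (3x3 intrinsics, pixels), "eye" and "rotation" of the camera in the world. Camera axes: x right, y down, z forward; pixel columns grow to the right and rows downward; lengths in m; the calibration is good to about 2 mm. A picture is of the moment at which its call begins. There is no depth.
- env.sign_off(): hands the job in; it is judged then, once.
The state is a dict: "clock": time; "q": joint angles; "qd": joint speeds; "tau": joint torques, N m; "ee_pos": TCP position; "tcp_rot": TCP orientation; "force": force on the tool from outside, world axes, zero at the start; "torque": the same for the moment, N m; "width": finger opening in m; "grip_force": force on a finger pad.
Only numpy, scipy, OpenCV 4.12 (cv2) and the standard library are available. Lean on these libraries where they do the work, as an engineer would, in place of code of your own. Each camera call takes 0.05 s, during which the arm holds its last target. There are 200 camera calls.

## Working session

There is one attempt and no reset: what is moved stays moved. The work goes in short steps, Python scripts to look and compute and a tool call to move; the robot and the scene stay as the last step left them, time stands still between calls to the robot, and variables do not carry over. Pictures are saved under pics/ and viewed, at most 10 in all, crops included, and the job is handed in when it is done.

Besides the shell and the picture viewer there is one more tool, called by a JSON object that holds its "method" and its "body". step_arm: Moves the arm, as the interface text tells. Its arguments: {"type":"object","properties":{"motion":{"type":"array","items":{"type":"array","items":{"type":"number"}}},"squeeze":{"type":"number"}},"required":["motion"]}

```bash
mkdir -p pics
cat > h.py <<'E'
import numpy as np, cv2
from plant import env
from scipy.spatial.transform import Rotation as R
def snap(n,f):
    c=env.read_camera(n); cv2.imwrite('pics/'+f,c['color'][:,:,::-1]); np.savez('pics/'+f[:-4],**c); return c
def ray(c,u,v,z):
    d=np.array(c['rotation'])@np.linalg.inv(c['camera_matrix'])@[u,v,1]; e=np.array(c['eye']); return e+d*(z-e[2])/d[2]
def proj(c,p):
    q=np.array(c['camera_matrix'])@(np.array(c['rotation']).T@(np.array(p)-c['eye'])); return q[:2]/q[2]
E
python3 - <<'E'
from h import *
for n in('scene','top'):
    c=snap(n,n+'0.png'); print(n,c['eye'],np.round(c['rotation'],3).tolist(),np.round(c['camera_matrix'],1).tolist())
s=env.sense(); print(s)
a=cv2.imread('pics/top0.png');cv2.imwrite('pics/top0.png',a)
E
```

```text
scene [ 0.17251219 -0.59280611  0.43329166] [-1.969, 0.5, -0.295] [[393.0, 0.0, 323.3], [0.0, 393.0, 201.7], [0.0, 0.0, 1.0]]
top [0.46302515 0.10057723 1.00605009] [-2.215, 2.162, -0.123] [[420.0, 0.0, 324.0], [0.0, 420.0, 201.4], [0.0, 0.0, 1.0]]
{'clock': 0.1, 'q': array([-1.17386429,  0.38418311,  0.01636671,  1.37102449, -0.00629344,
        1.38819317, -0.04648859]), 'qd': array([ 0.00082369, -0.00020653,  0.00238914, -0.00405284,  0.00210549,
        0.00122329, -0.00038404]), 'tau': array([ 2.56964158e-03, -6.29125857e+01,  8.47502053e-01, -3.72750449e+01,
        1.67348329e-02,  1.04529291e-02, -4.90185573e-05]), 'ee_pos': array([0.27712203, 0.5596624 , 0.20547186]), 'tcp_rot': array([-7.15742171e-01, -3.05858957e+00,  2.69983003e-03]), 'force': array([-0.8062724 , -0.33256189,  0.3010868 ]), 'torque': array([ 0.00962786, -0.01108296, -0.02822516]), 'grip_force': 0.0, 'width': 0.08537371636282258}
```

View pics/top0.png

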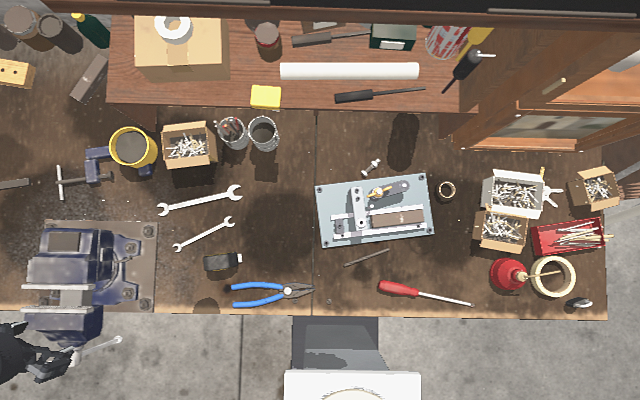

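View pics/scene0.png

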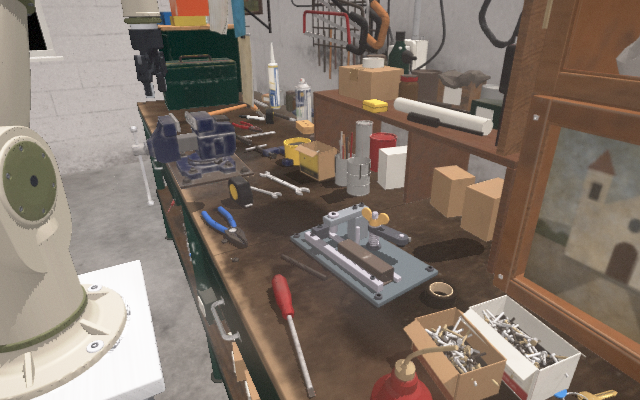

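The top view shows the jig plate at about (315–438, 172–248) px, with the tube at (395,218), strap at (390,188) and nut at (377,192). Next I'll get the plate pose from a colour mask.

```bash
cat >> h.py <<'E'
_old_ray=ray
def Rm(c): return R.from_rotvec(c['rotation']).as_matrix()
def ray(c,u,v,z):
    d=Rm(c)@np.linalg.inv(c['camera_matrix'])@[u,v,1]; e=np.array(c['eye']); return e+d*(z-e[2])/d[2]
def proj(c,p):
    q=np.array(c['camera_matrix'])@(Rm(c).T@(np.array(p)-c['eye'])); return q[:2]/q[2]
E
python3 - <<'E'
from h import *
c=dict(np.load('pics/top0.npz')); im=c['color'].astype(int)
r,g,b=im[...,0],im[...,1],im[...,2]
m=((b-r>4)&(b>90)).astype(np.uint8); m[:, :300]=0; m[:,450:]=0; m[:160]=0; m[260:]=0
m=cv2.morphologyEx(m,cv2.MORPH_OPEN,np.ones((3,3)))
cs=max(cv2.findContours(m,0,1)[0],key=cv2.contourArea); rc=cv2.minAreaRect(cs); bx=cv2.boxPoints(rc); print(rc,bx)
P=np.array([ray(c,u,v,.010) for u,v in bx]); print(P.round(4)); print([np.linalg.norm(P[i]-P[i-1]).round(4) for i in range(4)])
o=P.mean(0); 
e=max([P[i]-P[i-1] for i in range(4)],key=np.linalg.norm); e=e/np.linalg.norm(e); e=e if e[1]<0 else -e
th=np.arctan2(e[0],-e[1]); print('origin',o,'ydir',e,'th',th)
a=cv2.resize(im[160:260,300:450].astype(np.uint8)[:,:,::-1],None,fx=5,fy=5,interpolation=2); cv2.imwrite('pics/crop0.png',a)
E
```

```text
((373.7154235839844, 209.7230987548828), (62.389469146728516, 112.8716049194336), 82.87498474121094) [[313.8462  185.76926]
 [425.8462  171.76926]
 [433.58466 233.67694]
 [321.58466 247.67694]]
[[ 0.5872  0.102   0.01  ]
 [ 0.6282 -0.167   0.01  ]
 [ 0.4798 -0.1858  0.01  ]
 [ 0.4407  0.0801  0.01  ]]
[np.float64(0.1481), np.float64(0.2722), np.float64(0.1496), np.float64(0.2688)]
origin [ 0.53398709 -0.04267822  0.01      ] ydir [ 0.15066018 -0.98858561  0.        ] th 0.15123603765556393
```

View pics/crop0.png

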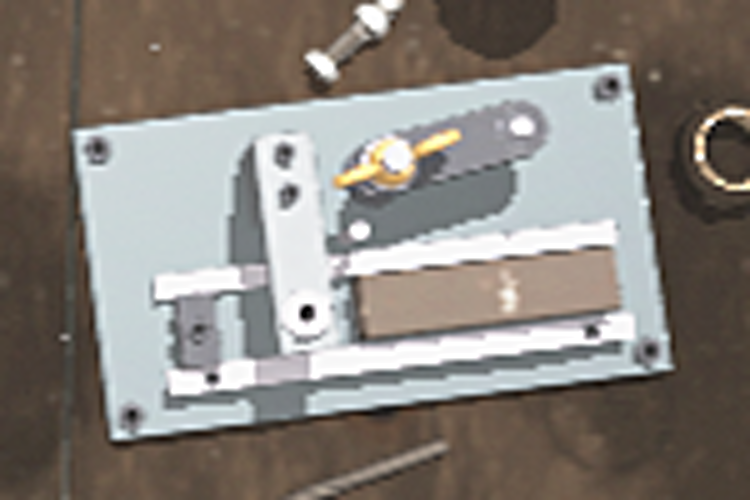

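The crop shows the parked strap (stud at (398,157), end at (522,127)). The brass wings run from (337,183) to (458,135), and the tube's +y end is at about (620,280). I'll convert these to jig coordinates and see how the tool is oriented.

```bash
cat >> h.py <<'E'
th=0.1512; O=np.array([.5340,-.0427,0])
J=np.array([[-np.cos(th),np.sin(th),0],[-np.sin(th),-np.cos(th),0],[0,0,1]]) # columns: jig x,y,z in world
def toj(p): return (J.T@(np.array(p)-O))*1000
def tow(p): return O+J@(np.array(p)/1000)
def st():
    s=env.sense(); Rt=R.from_rotvec(s['tcp_rot']).as_matrix()
    print('t',round(s['clock'],2),'jig',toj(s['ee_pos']).round(1),'w',s['ee_pos'].round(4),'F jig',(J.T@s['force']).round(1)); return s,Rt
E
python3 - <<'E'
from h import *
c=dict(np.load('pics/top0.npz'))
def f(u,v,z): return toj(ray(c,300+(u+.5)/5,160+(v+.5)/5,z/1000)).round(1)
print('stud',f(398,157,88),'wings',f(337,183,81),f(458,135,81),'strapend',f(522,127,63),'tube',f(620,245,40),f(620,310,40),f(355,275,40),'bush',f(306,313,85),'pin',f(360,230,58))
s,Rt=st(); print(Rt.round(3)); print((J.T@Rt).round(3)); print(tow([28,130,90]))
E
```

```text
stud [-34.    6.2  88. ] wings [-26.5 -21.2  81. ] [-41.   35.4  81. ] strapend [-42.8  68.5  63. ] tube [ 15.3 111.3  40. ] [ 45.1 106.8  40. ] [ 13.5 -13.   40. ] bush [ 28.9 -43.2  85. ] pin [ -5.8 -10.5  58. ]
t 0.1 jig [ 163.2 -634.2  205.5] w [0.2771 0.5597 0.2055] F jig [0.8 0.2 0.3]
[[-0.896  0.444 -0.001]
 [ 0.444  0.896 -0.002]
 [-0.    -0.002 -1.   ]]
[[ 0.819 -0.574  0.001]
 [-0.574 -0.819  0.001]
 [-0.    -0.002 -1.   ]]
[ 0.52590064 -0.17543432  0.09      ]
```

{"method": "step_arm", "body": {"motion": [[-35, -35, 0, 0, 0, 8.5, -1], [-70, -70, 0, 0, 0, 17, -1], [-105, -105, 0, 0, 0, 25.5, -1], [-140, -140, 0, 0, 0, 34, -1], [-175, -175, 0, 0, 0, 42.5, -1]]}}

```text
clock: 0.6
ee_pos: [0.3566, 0.3234, 0.206]
tcp_rot: [-1.784, -2.586, 0.001]
force: [0.3, 0.5, 0.3]
width: 0.0122
grip_force: 0.0
```

```bash
sed -i 's/^th=.*/th=0.1512; O=np.array([.5340,-.0427,0])+[-.0011,-.0009,0]/' h.py
cat >> h.py <<'E'
def go(*targets,yaw=-90):
    """per-target tool shift (mm) from now; yaw: jig angle of tool x"""
    s,Rt=st(); a=np.degrees(np.arctan2(*(J.T@Rt)[[1,0],0])); print('turn z',round(a-yaw,1),'tilt',(J.T@Rt)[:,2].round(3))
    for t in targets: print(np.round(Rt.T@(tow(t)-s['ee_pos'])*1000,1).tolist())
E
python3 -c "
from h import *
go([28,135,150])"
```

```text
t 0.6 jig [ 119.  -389.4  206. ] w [0.3566 0.3234 0.206 ] F jig [-0.4 -0.4  0.3]
turn z 12.1 tilt [ 0.001  0.    -1.   ]
[-531.8, -21.3, 56.0]
```

{"method": "step_arm", "body": {"motion": [[-48, -2, 5, 0, 0, 4, -1], [-96, -4, 10, 0, 0, 8, -1], [-144, -6, 15, 0, 0, 12, -1], [-192, -8, 20, 0, 0, 12.1, -1], [-240, -10, 25, 0, 0, 12.1, -1]]}}

```text
clock: 1.1
ee_pos: [0.4338, 0.0962, 0.1811]
tcp_rot: [-2.039, -2.39, -0.0]
force: [1.3, 0.5, 0.2]
width: -0.0003
grip_force: 0.0
```

```bash
python3 -c "
from h import *
go([28,128,100])"
```

```text
t 1.1 jig [  76.9 -153.2  181.1] w [0.4338 0.0962 0.1811] F jig [-1.3 -0.3  0.2]
turn z 0.4 tilt [ 0. -0. -1.]
[-281.5, 47.0, 81.0]
```

{"method": "step_arm", "body": {"motion": [[-50, 8, 5, 0, 0, 0.4, -1], [-100, 18, 10, 0, 0, 0.4, -1], [-150, 28, 20, 0, 0, 0.4, -1], [-200, 38, 35, 0, 0, 0.4, -1], [-250, 47, 50, 0, 0, 0.4, -1]]}}

```text
clock: 1.6
ee_pos: [0.5168, -0.1337, 0.1339]
tcp_rot: [2.046, 2.383, 0.001]
force: [0.9, 1.6, 0.8]
width: -0.0002
grip_force: 0.0
```

{"method": "step_arm", "body": {"motion": [[-34, 0, 20, 0, 0, 0, -1], [-34, 0, 50, 0, 0, 0, -1], [-34, 0, 70, 0, 0, 0, -1], [-34, 0, 70, 0, 0, 0, -1]]}}

```text
clock: 2.0
ee_pos: [0.5189, -0.1652, 0.0611]
tcp_rot: [-2.045, -2.378, 0.006]
force: [0.1, 0.4, 0.4]
width: -0.0
grip_force: 0.0
```

```bash
python3 -c "
from h import *
go([28,54,30])
c=snap('scene','s1.png'); a=c['color'][200:330,270:470,::-1]; cv2.imwrite('pics/s1c.png',cv2.resize(a,None,fx=4,fy=4,interpolation=2))"
```

```text
t 2.0 jig [ 32.2 118.2  61.1] w [ 0.5189 -0.1652  0.0611] F jig [-0.2 -0.4  0.4]
turn z -0.0 tilt [ 0.006 -0.002 -1.   ]
[64.1, 4.3, 31.2]
```

View pics/s1c.png

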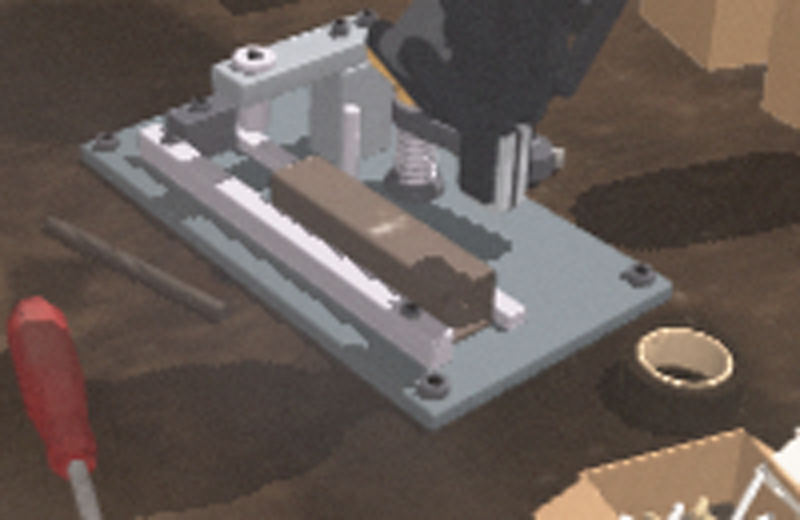

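The image shows the fingertips above the tube's +y end, tips at about crop (490,207), and the tube's top +y corners at about (497,268) and (435,340).

```bash
python3 -c "
from h import *
c=dict(np.load('pics/s1.npz'))
print(proj(c,tow([32,118,61])),270+490/4,200+207/4)
print(toj(ray(c,270+497/4,200+268/4,.04)),toj(ray(c,270+272/4,200+172/4,.04)))
go([28,132,30])"
```

```text
[390.55792438 262.34654363] 392.5 251.75
[ 14.05046843 110.78455497  40.        ] [41.39993357 -9.01379281 40.        ]
t 2.05 jig [ 30.9 118.5  63.1] w [ 0.5202 -0.1654  0.0631] F jig [ 0.3 -0.6  1.2]
turn z -0.0 tilt [ 0.003 -0.001 -1.   ]
[-13.5, 3.1, 33.0]
```

{"method": "step_arm", "body": {"motion": [[-13.5, 3, 0, 0, 0, 0, -1], [-13.5, 3, 13, 0, 0, 0, -1], [-13.5, 3, 13, 0, 0, 0, -1]]}}

```text
clock: 2.35
ee_pos: [0.5261, -0.1789, 0.0505]
tcp_rot: [-2.048, -2.382, 0.001]
force: [-0.4, -0.2, -0.5]
width: -0.0001
grip_force: 0.0
```

```bash
python3 -c "
from h import *
go([28,54,30])
c=snap('scene','s2.png'); a=c['color'][200:330,270:470,::-1].copy(); 
for d in (-11,11):
  for e in (-14.5,14.5):
    s=env.sense(); p=toj(s['ee_pos']); u=proj(c,tow(p+[e,d,0])); print(u); 
a=cv2.resize(a,None,fx=4,fy=4,interpolation=2)
u=proj(c,s['ee_pos']); cv2.circle(a,(int((u[0]-270)*4),int((u[1]-200)*4)),3,(0,0,255),-1)
cv2.imwrite('pics/s2c.png',a)"
```

```text
t 2.35 jig [ 27.1 132.7  50.5] w [ 0.5261 -0.1789  0.0505] F jig [ 0.4  0.1 -0.5]
turn z -0.0 tilt [ 0.001 -0.    -1.   ]
[78.7, -0.9, 20.5]
[399.89668877 264.25501007]
[387.54213711 270.51093017]
[409.80878105 270.37563872]
[397.383514   276.94126046]
```

View pics/s2c.png

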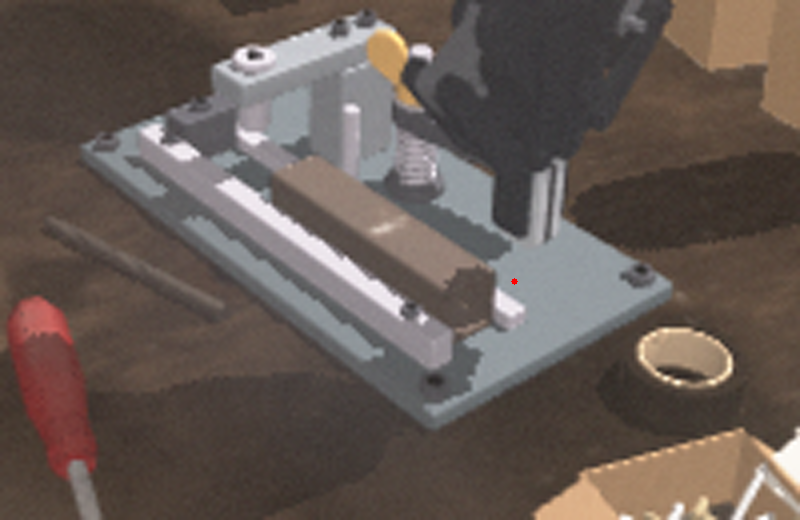

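```bash
python3 -c "
from h import *
c=snap('wrist','w1.png'); print(c['eye'],c['rotation'],c['camera_matrix'][0,0])
for z in(40,50.5,75): print(z,proj(c,tow([27.1,132.7,z])),proj(c,tow([28,110,z])))
c=dict(np.load('pics/s2.npz'))
for z in(50,60,75): print(z,(proj(c,tow([27.1,143,z]))-[270,200])*4)
"
```

```text
[ 0.51589136 -0.09988488  0.21875934] [2.82275254 0.21472431 0.03264185] 298.09831679601206
40 [313.86124124 233.67125341] [312.35268332 200.52865971]
50.5 [313.70619316 240.61150245] [312.10666837 205.87546577]
75 [313.26965898 260.15160947] [311.40867336 221.04545476]
50 [533.69906195 295.70149633]
60 [535.53806822 275.28592623]
75 [538.34431046 244.13266897]
```

View pics/w1.png

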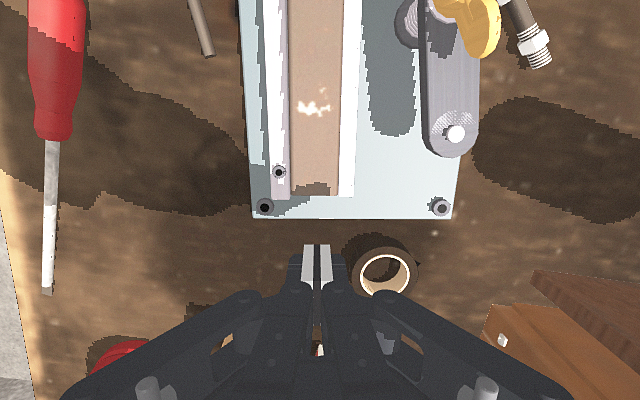

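The wrist view has the pad tips at about (317,244). Both views suggest the visible tips sit about 20–25 mm above the reported TCP, so I'll descend carefully beyond the tube end and find the height by touch.

{"method": "step_arm", "body": {"motion": [[6, -1, 12, 0, 0, 0, -1], [6, -1, 24, 0, 0, 0, -1], [6, -1, 32, 0, 0, 0, -1], [6, -1, 37, 0, 0, 0, -1], [6, -1, 38, 0, 0, 0, -1]]}}

```text
clock: 2.95
ee_pos: [0.5239, -0.1728, 0.0123]
tcp_rot: [-2.047, -2.382, 0.002]
force: [0.4, 0.0, 0.2]
width: 0.0002
grip_force: 0.0
```

```bash
python3 -c "
from h import *
go([28,54,30])
c=snap('scene','s3.png')
w=snap('wrist','w3.png')
p=toj(env.sense()['ee_pos'])
a=cv2.resize(c['color'][200:330,340:470],None,fx=4,fy=4,interpolation=2)[:,:,::-1].copy()
b=w['color'][150:330,200:440,::-1].copy(); b=cv2.resize(b,None,fx=1.16,fy=1.16)
o=np.zeros((520,810,3),np.uint8); o[:a.shape[0],:a.shape[1]]=a; o[:b.shape[0],525:525+b.shape[1]]=b[:,:285]; cv2.imwrite('pics/c3.png',o)"
```

```text
t 2.95 jig [ 28.3 126.3  12.3] w [ 0.5239 -0.1728  0.0123] F jig [-0.4  0.   0.2]
turn z -0.0 tilt [ 0.002 -0.    -1.   ]
[72.3, 0.3, -17.7]
```

{"method": "step_arm", "body": {"motion": [[0, 0, 2, 0, 0, 0, -1], [0, 0, 4, 0, 0, 0, -1], [0, 0, 5, 0, 0, 0, -1], [0, 0, 5, 0, 0, 0, -1]]}}

```text
clock: 3.45
ee_pos: [0.5245, -0.1728, 0.0082]
tcp_rot: [-2.047, -2.383, 0.0]
force: [-0.4, 0.2, 0.1]
width: 0.0002
grip_force: 0.0
```

{"method": "step_arm", "body": {"motion": [[0, 0, 2, 0, 0, 0, -1], [0, 0, 4, 0, 0, 0, -1], [0, 0, 6, 0, 0, 0, -1], [0, 0, 6, 0, 0, 0, -1]]}}

```text
clock: 3.85
ee_pos: [0.5243, -0.1727, 0.0019]
tcp_rot: [-2.047, -2.382, 0.001]
force: [-0.6, 0.1, -0.9]
width: -0.0003
grip_force: 0.0
```

```bash
python3 -c "
from h import *
go([28,121,2],[28,53,2])
"
```

```text
t 3.85 jig [ 28.  126.4   1.9] w [ 0.5243 -0.1727  0.0019] F jig [ 0.6 -0.2 -0.9]
turn z -0.0 tilt [ 0.001 -0.    -1.   ]
[5.4, -0.0, -0.1]
[73.4, -0.0, -0.1]
```

{"method": "step_arm", "body": {"motion": [[8, 0, 0, 0, 0, 0, -1], [20, 0, 0, 0, 0, 0, -1], [32, 0, 0, 0, 0, 0, -1], [44, 0, 0, 0, 0, 0, -1], [56, 0, 0, 0, 0, 0, -1]]}}

```text
clock: 4.35
ee_pos: [0.516, -0.116, 0.0023]
tcp_rot: [-2.047, -2.384, -0.0]
force: [1.0, -2.3, 0.8]
width: 0.0001
grip_force: 1.0
```

```bash
python3 -c "
from h import *
go([28,53,2])
c=snap('scene','s4.png')
a=cv2.resize(c['color'][190:340,270:470],None,fx=4,fy=4,interpolation=2)[:,:,::-1]; cv2.imwrite('pics/c4.png',a)"
```

```text
t 4.35 jig [27.7 69.1  2.3] w [ 0.516  -0.116   0.0023] F jig [-0.7  2.5  0.8]
turn z 0.0 tilt [-0. -0. -1.]
[16.1, -0.3, 0.3]
```

View pics/c4.png

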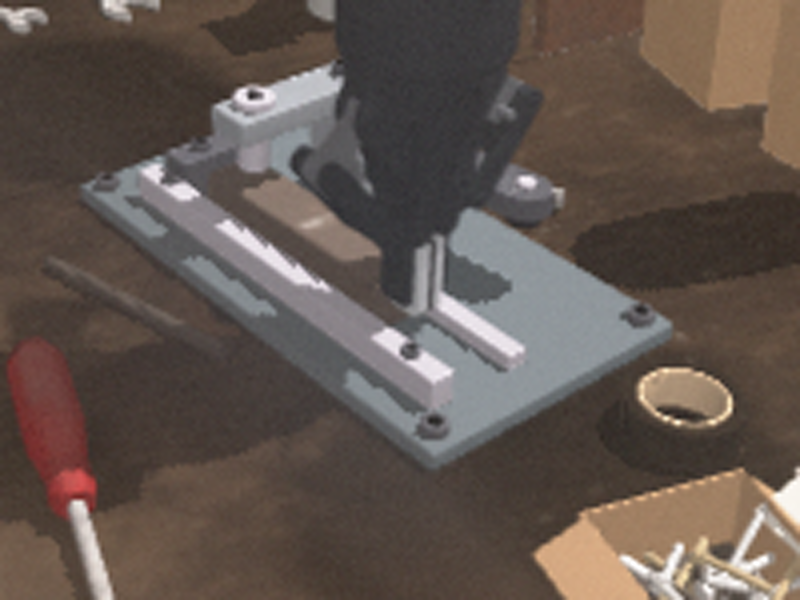

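{"method": "step_arm", "body": {"motion": [[7, 0, 0, 0, 0, 0, -1], [11, 0, 0, 0, 0, 0, -1], [13, 0, 0, 0, 0, 0, -1], [14, 0, 0, 0, 0, 0, -1], [15, 0, 0, 0, 0, 0, -1]]}}

```text
clock: 4.9
ee_pos: [0.5138, -0.1031, 0.0023]
tcp_rot: [2.048, 2.382, -0.0]
force: [0.3, -1.9, 0.7]
width: -0.0002
grip_force: 0.9
```

```bash
python3 -c "
from h import *
go([28,51,2])"
```

```text
t 4.9 jig [27.8 55.9  2.3] w [ 0.5138 -0.1031  0.0023] F jig [-0.   1.9  0.7]
turn z -0.0 tilt [ 0.  0. -1.]
[4.9, -0.2, 0.3]
```

{"method": "step_arm", "body": {"motion": [[1, 0, 0, 0, 0, 0, -1], [2, 0, 0, 0, 0, 0, -1], [3, 0, 0, 0, 0, 0, -1], [4, 0, 0, 0, 0, 0, -1]]}}

```text
clock: 5.3
ee_pos: [0.5132, -0.0988, 0.0022]
tcp_rot: [2.048, 2.383, -0.0]
force: [0.8, -1.0, -0.3]
width: 0.0002
grip_force: 0.9
```

{"method": "step_arm", "body": {"motion": [[1, 0, 0, 0, 0, 0, -1], [2, 0, 0, 0, 0, 0, -1], [3, 0, 0, 0, 0, 0, -1]]}}

```text
clock: 5.6
ee_pos: [0.5129, -0.0979, 0.0025]
tcp_rot: [2.048, 2.379, -0.002]
force: [1.0, -10.5, 0.2]
width: 0.0003
grip_force: 5.1
```

```bash
python3 -c "
from h import *
go([28,51,2])"
```

```text
t 5.6 jig [27.9 50.6  2.5] w [ 0.5129 -0.0979  0.0025] F jig [ 0.6 10.5  0.2]
turn z -0.1 tilt [-0.     0.003 -1.   ]
[-0.4, -0.1, 0.5]
```

{"method": "step_arm", "body": {"motion": [[0, 0, 0, 0, 0, 0, -1], [0, 0, 0, 0, 0, 0, -1], [-12, 0, 0, 0, 0, 0, -1], [-14, 0, -40, 0, 0, 0, -1], [-16, 40, -75, 0, 0, 0, -1]]}}

```text
clock: 6.1
ee_pos: [0.5478, -0.108, 0.0752]
tcp_rot: [-2.05, -2.373, 0.004]
force: [1.0, -0.2, 0.9]
width: 0.0004
grip_force: 0.0
```

```bash
python3 -c "
from h import *
go([-75,68,72],[-75,68,28])
c=snap('top','t5.png'); a=c['color'][160:260,300:450,::-1]; cv2.imwrite('pics/c5.png',cv2.resize(a,None,fx=5,fy=5,interpolation=2))"
```

```text
t 6.1 jig [-5.  65.9 75.2] w [ 0.5478 -0.108   0.0752] F jig [-1.   0.3  0.9]
turn z -0.3 tilt [ 0.006 -0.002 -1.   ]
[-1.8, 70.0, 2.8]
[-1.9, 70.3, 46.8]
```

{"method": "step_arm", "body": {"motion": [[-2, 35, 3, 0, 0, 0, -1], [-2, 70, 3, 0, 0, 0, -1], [-2, 70, 25, 0, 0, 0, -1], [-2, 70, 42, 0, 0, 0, -1], [-2, 70, 47, 0, 0, 0, -1]]}}

```text
clock: 6.65
ee_pos: [0.6206, -0.0965, 0.0256]
tcp_rot: [-2.044, -2.381, 0.003]
force: [-1.3, -0.6, 0.7]
width: 0.0
grip_force: 0.0
```

Run:
```python
from h import *
c=snap('top','t6.png'); s=snap('scene','s6.png')
a=cv2.resize(c['color'][160:260,320:450],None,fx=3.05,fy=3.05,interpolation=2); b=cv2.resize(s['color'][190:320,310:440],None,fx=3,fy=3,interpolation=2)
o=np.zeros((400,800,3),np.uint8); o[:a.shape[0],:a.shape[1]]=a; o[:390,405:795]=b; cv2.imwrite('pics/c6.png',o[:,:,::-1])
# strap path, contact = flat pushing: centre offset, support of 22x29 rect
T=[]
for f in np.radians([-15,-5,10,25,40,55,70,80,88,90]):
    u=np.array([np.sin(f),np.cos(f)]); n=np.array([-np.cos(f),np.sin(f)])
    h=14.5*abs(n[0])+11*abs(n[1]); cr=np.array([14.5*np.sign(-n[0]),11*np.sign(-n[1])])
    # leading corner/face; contact radius 58
    d=13+h; al=0
    p=np.array([-35,5])+58*u+d*n; T.append([*p,28])
go(*T)
print(np.round(T,1).tolist())
```

```text
t 6.75 jig [-79.2  66.1  27.3] w [ 0.6212 -0.097   0.0273] F jig [-0.5  0.   0.9]
turn z 0.0 tilt [ 0.002 -0.001 -1.   ]
[12.8, -0.4, -0.7]
[5.8, -10.9, -0.7]
[-1.1, -25.5, -0.7]
[-4.5, -40.8, -0.7]
[-3.4, -57.6, -0.6]
[3.0, -74.3, -0.6]
[14.7, -89.0, -0.6]
[25.1, -96.8, -0.5]
[34.6, -101.3, -0.5]
[37.1, -102.2, -0.5]
[[-78.8, 53.3, 28.0], [-68.4, 60.3, 28.0], [-53.7, 67.2, 28.0], [-38.4, 70.6, 28.0], [-21.6, 69.5, 28.0], [-4.9, 63.1, 28.0], [9.8, 51.4, 28.0], [17.5, 41.0, 28.0], [22.1, 31.5, 28.0], [23.0, 29.0, 28.0]]
```

View pics/c6.png

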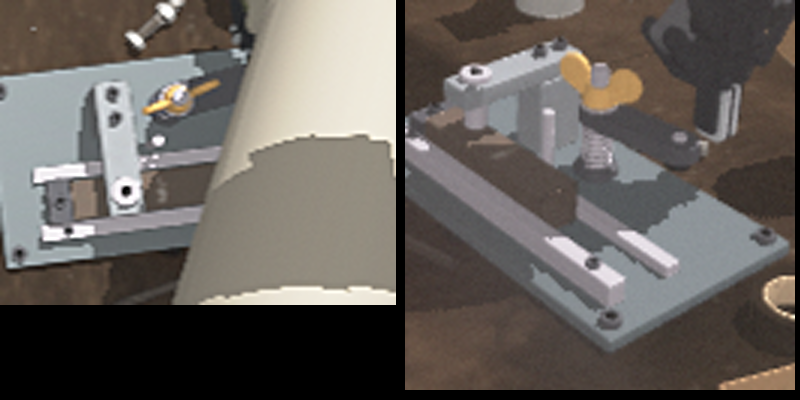

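The tube sits against the end stop, and the finger tip at about (715,135) is behind the parked strap. I'll start swinging.

{"method": "step_arm", "body": {"motion": [[3, -8, 0, 0, 0, 0, -1], [3, -16, 0, 0, 0, 0, -1], [-1, -25, 0, 0, 0, 0, -1], [-3, -33, 0, 0, 0, 0, -1], [-4.5, -41, 0, 0, 0, 0, -1]]}}

```text
clock: 7.25
ee_pos: [0.5825, -0.1073, 0.0291]
tcp_rot: [2.046, 2.382, 0.004]
force: [4.3, 3.4, 0.2]
width: 0.0001
grip_force: 3.1
```

Run:
```python
from h import *
go([-21.6, 69.5, 28],[-4.9, 63.1, 28.0], [9.8, 51.4, 28.0], [17.5, 41.0, 28.0], [22.1, 31.5, 28.0], [23.0, 29.0, 28.0])
c=dict(np.load('pics/s6.npz'))
for z in (46,50,54): print(proj(c,tow([-79,77,z])),'seen 413 235')
s=snap('scene','s7.png')
cv2.imwrite('pics/c7.png',cv2.resize(s['color'][190:320,290:440],None,fx=4,fy=4,interpolation=2)[:,:,::-1])
```

```text
t 7.25 jig [-39.4  70.5  29.1] w [ 0.5825 -0.1073  0.0291] F jig [-4.8 -2.8  0.2]
turn z 0.0 tilt [-0.003 -0.001 -1.   ]
[1.0, -17.8, 1.1]
[7.4, -34.5, 1.0]
[19.1, -49.2, 1.0]
[29.5, -56.9, 1.0]
[39.0, -61.5, 1.0]
[41.5, -62.4, 1.0]
[416.2052052  238.54230111] seen 413 235
[416.39198389 236.71776961] seen 413 235
[416.57963795 234.88468715] seen 413 235
```

View pics/c7.png

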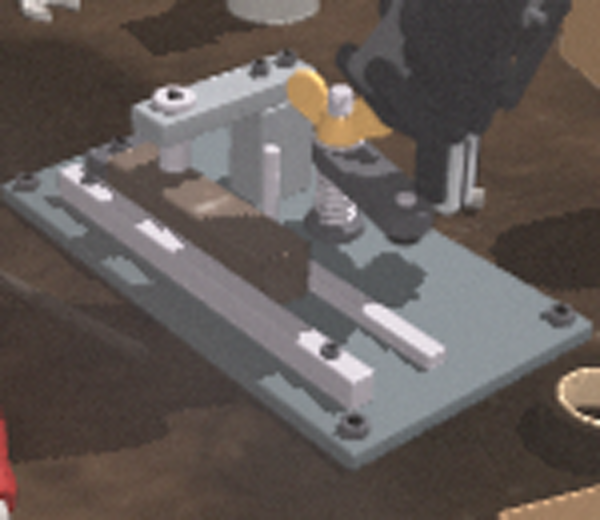

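The strap has swung about 20° and the tip is pressing on its side at about (440,205). Carrying on round the arc.

{"method": "step_arm", "body": {"motion": [[0, -9, 1, 0, 0, 0, -1], [1, -18, 1, 0, 0, 0, -1], [4, -27, 1, 0, 0, 0, -1], [8, -35, 1, 0, 0, 0, -1], [13, -42, 1, 0, 0, 0, -1]]}}

```text
clock: 7.8
ee_pos: [0.5392, -0.1022, 0.0281]
tcp_rot: [2.047, 2.38, 0.002]
force: [3.9, -0.8, 1.4]
width: 0.0005
grip_force: 1.9
```

Run:
```python
from h import *
go([9.8, 51.4, 28.0], [17.5, 41.0, 28.0], [22.1, 31.5, 28.0], [23.0, 29.0, 28.0])
```

```text
t 7.8 jig [ 2.6 58.9 28.1] w [ 0.5392 -0.1022  0.0281] F jig [-3.8  1.4  1.4]
turn z -0.1 tilt [-0.003  0.001 -1.   ]
[7.5, -7.2, 0.1]
[17.9, -14.9, 0.1]
[27.4, -19.5, 0.1]
[29.9, -20.4, 0.0]
```

{"method": "step_arm", "body": {"motion": [[7, -6, 0, 0, 0, 0, -1], [13, -11, 0, 0, 0, 0, -1], [18, -14, 0, 0, 0, 0, -1], [22, -16, 0, 0, 0, 0, -1], [25, -17, 0, 0, 0, 0, -1]]}}

```text
clock: 8.3
ee_pos: [0.5173, -0.0789, 0.027]
tcp_rot: [-2.047, -2.382, 0.001]
force: [2.4, -2.1, 0.9]
width: -0.0002
grip_force: 1.3
```

{"method": "step_arm", "body": {"motion": [[2, 0, 0, 0, 0, 0, -1], [4, 0, 0, 0, 0, 0, -1], [5, 0, 0, 0, 0, 0, -1]]}}

```text
clock: 8.6
ee_pos: [0.5162, -0.0749, 0.0268]
tcp_rot: [-2.048, -2.381, 0.003]
force: [-2.1, -7.1, 0.9]
width: 0.0
grip_force: 3.0
```

Run:
```python
from h import *
go([22, 29, 28.0])
```

```text
t 8.6 jig [21.2 28.4 26.8] w [ 0.5162 -0.0749  0.0268] F jig [3.2 6.7 0.9]
turn z -0.0 tilt [ 0.002  0.001 -1.   ]
[-0.6, -0.8, -1.2]
```

{"method": "step_arm", "body": {"motion": [[1, 0, 0, 0, 0, 0, -1], [2, 0, 0, 0, 0, 0, -1], [2, 0, 0, 0, 0, 0, -1]]}}

```text
clock: 8.9
ee_pos: [0.5161, -0.0745, 0.0269]
tcp_rot: [2.05, 2.38, -0.004]
force: [-1.3, -8.4, 1.1]
width: -0.0001
grip_force: 4.1
```

Run:
```python
from h import *
go([21, 40, 28.0],[21,40,80])
```

```text
t 8.9 jig [21.2 28.1 26.9] w [ 0.5161 -0.0745  0.0269] F jig [2.6 8.1 1.1]
turn z -0.1 tilt [ 0.002  0.002 -1.   ]
[-11.9, 0.3, -1.0]
[-12.1, 0.2, -53.0]
```

{"method": "step_arm", "body": {"motion": [[-10, 0, 0, 0, 0, 0, -1], [-12, 0, -25, 0, 0, 0, -1], [-12, 10, -55, 0, 0, 0, -1], [-5, 50, -55, 0, 0, 0, -1], [5, 90, -55, 0, 0, 0, -1]]}}

```text
clock: 9.4
ee_pos: [0.6068, -0.0534, 0.0836]
tcp_rot: [2.048, 2.382, 0.005]
force: [0.1, -0.3, 0.8]
width: -0.0002
grip_force: 0.0
```

```bash
cat >> h.py <<'E'
HX,HY=14.5,11
def wing(phi,z=49,extra=0):
    f=np.radians(phi); u=np.array([np.sin(f),np.cos(f)]); n=np.array([-np.cos(f),np.sin(f)])
    cor=np.array([[sx*HX,sy*HY] for sx in(-1,1) for sy in(-1,1)]); 
    d=2.5+extra+(-cor@n).max()
    for rho in np.arange(8,40,.5):
        p=rho*u+d*n
        q=np.abs(p)-[HX,HY]; md=np.hypot(*np.maximum(q,0))
        lead=cor[(-cor@n).argmax()]; rc=rho+lead@u
        if md>=12.5 and rc>=21: break
    return [p[0]-35,p[1]+5,z],md,rc
E
python3 - <<'E'
from h import *
T=[]
for f in (-60,-40,-20,0,20,40,60,80,100,120,130):
    p,md,rc=wing(f); print(f,np.round(p,1),md.round(1),round(rc,1))
st()
p=wing(-30,extra=6)[0]; print(p); q=p.copy(); q[2]=80; go(q,p)
c=env.read_camera('scene'); hsv=cv2.cvtColor(c['color'],cv2.COLOR_RGB2HSV)
x,y=proj(c,tow([-35,5,81])).astype(int); w=hsv[y-25:y+25,x-30:x+30]; m=(w[...,0]>12)&(w[...,0]<28)&(w[...,1]>130)&(w[...,2]>90)
print(m.sum(), x,y,c['color'][190:320,290:440].shape); v,uu=np.nonzero(m); print(uu.min()+x-30,uu.max()+x-30,v.min()+y-25,v.max()+y-25)
E
```

```text
-60 [-69.3   2.6  49. ] 19.8 21.4
-40 [-65.    8.6  49. ] 15.5 21.1
-20 [-61.6  19.8  49. ] 12.6 28.4
0 [-52.  37.  49.] 21.1 21.0
20 [-44.6  36.7  49. ] 20.7 21.1
40 [-37.7  34.   49. ] 18.0 21.4
60 [-32.5  28.7  49. ] 12.7 21.1
80 [-11.7  25.2  49. ] 12.8 38.9
100 [ 0.7 14.8 49. ] 21.2 21.1
120 [-0.7  7.4 49. ] 19.8 21.4
130 [-2.5  4.1 49. ] 18.0 21.5
t 9.4 jig [-71.6  20.8  83.6] w [ 0.6068 -0.0534  0.0836] F jig [-0.1  0.4  0.8]
[np.float64(-67.49935565298213), np.float64(8.17579849446716), 49]
t 9.4 jig [-71.6  20.8  83.6] w [ 0.6068 -0.0534  0.0836] F jig [-0.1  0.4  0.8]
turn z -0.1 tilt [-0.003 -0.002 -1.   ]
[12.7, -4.1, 3.6]
[12.6, -4.2, 34.6]
2 373 214 (130, 150, 3)
370 381 212 223
```

{"method": "step_arm", "body": {"motion": [[0, 0, 20, 0, 0, 0, -1], [0, 0, 34, 0, 0, 0, -1], [-1, -9, 34, 0, 0, 0, -1], [-9, -17, 34, 0, 0, 0, -1], [-14, -23, 34, 0, 0, 0, -1]]}}

```text
clock: 9.95
ee_pos: [0.5841, -0.0723, 0.0491]
tcp_rot: [2.048, 2.381, 0.002]
force: [1.8, 0.7, -0.6]
width: 0.0001
grip_force: 0.8
```

```bash
cat > n.py <<'E'
from h import *
go([-45,37,49],[-37,35,49],[-26,31,49],[-11,25,49],[0.5,15,49],[-.5,7,49])
E
python3 n.py
```

```text
t 9.95 jig [-46.3  36.   49.1] w [ 0.5841 -0.0723  0.0491] F jig [-1.9 -0.4 -0.6]
turn z -0.1 tilt [-0.001 -0.    -1.   ]
[-1.0, -1.3, 0.1]
[1.0, -9.3, 0.1]
[5.0, -20.3, 0.1]
[11.0, -35.3, 0.1]
[21.0, -46.8, 0.1]
[29.0, -45.8, 0.1]
```

Contact force is 2 N, as the friction predicts. Continuing the stroke.

{"method": "step_arm", "body": {"motion": [[1, -9, 0, 0, 0, 0, -1], [5, -20, 0, 0, 0, 0, -1], [10, -33, 0, 0, 0, 0, -1], [19, -44, 0, 0, 0, 0, -1], [29, -46, 0, 0, 0, 0, -1]]}}

```text
clock: 10.45
ee_pos: [0.5334, -0.0503, 0.0489]
tcp_rot: [2.05, 2.38, 0.001]
force: [1.2, -2.0, -0.3]
width: -0.0004
grip_force: 0.7
```

Run:
```python
from h import *
go([-.5,7,49],[-10,-5,49],[15,15,49],[15,15,83])
```

```text
t 10.45 jig [ 0.5  6.7 48.9] w [ 0.5334 -0.0503  0.0489] F jig [-0.8  2.1 -0.3]
turn z -0.1 tilt [-0.001 -0.    -1.   ]
[-0.3, 1.0, -0.1]
[11.8, 10.5, -0.1]
[-8.3, -14.5, -0.1]
[-8.3, -14.4, -34.1]
```

{"method": "step_arm", "body": {"motion": [[-5, -3, 0, 0, 0, 0, -1], [-5, -3, -34, 0, 0, 0, -1], [3, 33, -36, 0, 0, 0, -1], [11, 71, -36, 0, 0, 0, -1], [11, 71, -34, 0, 0, 0, -1]]}}

```text
clock: 10.95
ee_pos: [0.6072, -0.0244, 0.0821]
tcp_rot: [2.04, 2.387, 0.003]
force: [0.3, -0.7, -1.1]
width: -0.0001
grip_force: 0.0
```

Run:
```python
from h import *
go([-71,-4,49],[-66,5,49],[-65,10,49],[-61,20,49],[-52,33,49])
s=snap('scene','s8.png')
a=cv2.resize(s['color'][170:270,310:450],None,fx=4,fy=4,interpolation=2)[:,:,::-1]; cv2.imwrite('pics/c8.png',a)
hsv=cv2.cvtColor(s['color'],cv2.COLOR_RGB2HSV); m=((hsv[...,0]>10)&(hsv[...,0]<28)&(hsv[...,1]>120)&(hsv[...,2]>70)); m[:, :340]=0;m[:,410:]=0;m[:190]=0;m[240:]=0
v,u=np.nonzero(m); print(len(v),u.min(),u.max(),v.min(),v.max(),'axis',proj(s,tow([-35,5,81])),'exp B',proj(s,tow([-61,20,81])),'A',proj(s,tow([-9,-10,81])))
```

```text
t 10.95 jig [-76.3  -7.8  82.1] w [ 0.6072 -0.0244  0.0821] F jig [-0.2  0.7 -1.1]
turn z 0.3 tilt [-0.002 -0.    -1.   ]
[-3.8, -5.4, 33.1]
[-12.8, -10.5, 33.1]
[-17.8, -11.5, 33.1]
[-27.7, -15.5, 33.1]
[-40.7, -24.6, 33.1]
251 360 389 209 226 axis [373.62239301 214.9257291 ] exp B [388.84711081 213.89647709] A [358.27859582 215.96303135]
```

{"method": "step_arm", "body": {"motion": [[0, -3, 20, 0, 0, 0, -1], [0, -3, 33, 0, 0, 0, -1], [-12, -9, 33, 0, 0, 0, -1], [-20, -12, 33, 0, 0, 0, -1], [-28, -15, 33, 0, 0, 0, -1]]}}

```text
clock: 11.5
ee_pos: [0.5928, -0.059, 0.0501]
tcp_rot: [2.048, 2.381, 0.002]
force: [1.0, 1.7, -0.6]
width: -0.0001
grip_force: 0.7
```

Run:
```python
from h import *
go([-52,33,49],[-45,37,49],[-37,35,49],[-26,31,49],[-11,25,49],[0.5,15,49],[-.5,7,49])
```

```text
t 11.5 jig [-56.9  24.3  50.1] w [ 0.5928 -0.059   0.0501] F jig [-1.2 -1.5 -0.6]
turn z -0.1 tilt [-0.001  0.    -1.   ]
[-8.7, -4.9, 1.1]
[-12.7, -11.9, 1.1]
[-10.7, -19.9, 1.1]
[-6.7, -30.9, 1.1]
[-0.8, -45.9, 1.1]
[9.2, -57.4, 1.1]
[17.2, -56.4, 1.1]
```

{"method": "step_arm", "body": {"motion": [[-8, -5, 2, 0, 0, 0, -1], [-12, -12, 2, 0, 0, 0, -1], [-11, -20, 2, 0, 0, 0, -1], [-7, -31, 2, 0, 0, 0, -1], [-1, -45, 2, 0, 0, 0, -1]]}}

```text
clock: 12.0
ee_pos: [0.5478, -0.066, 0.0474]
tcp_rot: [2.047, 2.381, -0.0]
force: [0.9, -1.1, -0.8]
width: -0.0005
grip_force: 0.6
```

Run:
```python
from h import *
go([0.5,15,48],[-.5,7,48],[-2.5,3,48])
```

```text
t 12.0 jig [-11.4  24.4  47.4] w [ 0.5478 -0.066   0.0474] F jig [-0.7  1.2 -0.8]
turn z -0.0 tilt [-0.001  0.001 -1.   ]
[9.4, -11.9, -0.6]
[17.4, -10.9, -0.6]
[21.4, -8.9, -0.6]
```

{"method": "step_arm", "body": {"motion": [[5, -7, 0, 0, 0, 0, -1], [10, -11, 0, 0, 0, 0, -1], [15, -12, 0, 0, 0, 0, -1], [20, -11, 0, 0, 0, 0, -1], [20, -11, 0, 0, 0, 0, -1]]}}

```text
clock: 12.5
ee_pos: [0.5346, -0.0462, 0.0471]
tcp_rot: [-2.045, -2.384, -0.0]
force: [0.4, 0.5, 0.2]
width: -0.0005
grip_force: 0.1
```

{"method": "step_arm", "body": {"motion": [[-6, -3, 0, 0, 0, 0, -1], [-6, -3, -36, 0, 0, 0, -1], [3, 33, -36, 0, 0, 0, -1], [10, 71, -36, 0, 0, 0, -1], [10, 73, -36, 0, 0, 0, -1]]}}

```text
clock: 13.0
ee_pos: [0.6083, -0.0235, 0.0826]
tcp_rot: [2.042, 2.387, 0.002]
force: [0.5, 0.8, -0.4]
width: 0.0001
grip_force: 0.0
```

```bash
cat > k.py <<'E'
from h import *
go([-75,-7,49],[-66,5,49],[-65,10,49],[-61,20,49],[-52,33,49])
s=snap('scene','s9.png')
hsv=cv2.cvtColor(s['color'],cv2.COLOR_RGB2HSV); m=((hsv[...,0]>10)&(hsv[...,0]<28)&(hsv[...,1]>120)&(hsv[...,2]>70)); m[:, :340]=0;m[:,410:]=0;m[:190]=0;m[240:]=0
v,u=np.nonzero(m); print(len(v),u.min(),u.max(),v.min(),v.max())
for f in (-70,-60,-50,-40): print(f,[proj(s,tow([-35+k*30*np.sin(np.radians(f)),5+k*30*np.cos(np.radians(f)),78])).round(0).tolist() for k in(-1,1)])
E
python3 k.py
```

```text
t 13.0 jig [-77.5  -8.5  82.6] w [ 0.6083 -0.0235  0.0826] F jig [-0.6 -0.7 -0.4]
turn z 0.3 tilt [-0.001 -0.    -1.   ]
[-1.5, -2.6, 33.5]
[-13.5, -11.6, 33.5]
[-18.5, -12.6, 33.5]
[-28.5, -16.7, 33.5]
[-41.4, -25.7, 33.5]
262 360 389 211 226
-70 [[359.0, 219.0], [388.0, 214.0]]
-60 [[358.0, 217.0], [389.0, 215.0]]
-50 [[358.0, 216.0], [389.0, 217.0]]
-40 [[358.0, 215.0], [389.0, 218.0]]
```

{"method": "step_arm", "body": {"motion": [[0, -3, 20, 0, 0, 0, -1], [0, -3, 35, 0, 0, 0, -1], [-12, -9, 35, 0, 0, 0, -1], [-20, -13, 35, 0, 0, 0, -1], [-28, -16, 35, 0, 0, 0, -1]]}}

```text
clock: 13.55
ee_pos: [0.5935, -0.0579, 0.049]
tcp_rot: [2.048, 2.381, 0.001]
force: [0.6, 2.0, -0.3]
width: 0.0004
grip_force: 0.8
```

Run:
```python
from h import *
go([-52,33,48],[-45,37,48],[-37,35,48],[-26,31,48],[-11,25,48],[-5,21,48])
```

```text
t 13.55 jig [-57.7  23.2  49. ] w [ 0.5935 -0.0579  0.049 ] F jig [-0.9 -1.9 -0.3]
turn z -0.1 tilt [-0.001  0.    -1.   ]
[-9.8, -5.7, 1.0]
[-13.8, -12.7, 1.0]
[-11.8, -20.7, 1.0]
[-7.8, -31.7, 1.0]
[-1.8, -46.7, 1.0]
[2.2, -52.7, 1.0]
```

{"method": "step_arm", "body": {"motion": [[-8, -5, 2, 0, 0, 0, -1], [-13, -12, 2, 0, 0, 0, -1], [-12, -20, 2, 0, 0, 0, -1], [-8, -31, 2, 0, 0, 0, -1], [-3, -42, 2, 0, 0, 0, -1]]}}

```text
clock: 14.05
ee_pos: [0.5518, -0.0665, 0.0464]
tcp_rot: [2.048, 2.381, -0.0]
force: [2.1, -0.9, -0.2]
width: 0.0002
grip_force: 0.8
```

Run:
```python
from h import *
go([-11,20,47],[-11,15,47])
```

```text
t 14.05 jig [-15.2  25.4  46.4] w [ 0.5518 -0.0665  0.0464] F jig [-2.   1.2 -0.2]
turn z -0.0 tilt [-0.001  0.001 -1.   ]
[5.4, -4.2, -0.6]
[10.4, -4.2, -0.6]
```

{"method": "step_arm", "body": {"motion": [[2, -3, 0, 0, 0, 0, -1], [4, -4, 0, 0, 0, 0, -1], [6, -4, 0, 0, 0, 0, -1], [7, -4, 0, 0, 0, 0, -1], [8, -4, 0, 0, 0, 0, -1]]}}

```text
clock: 14.55
ee_pos: [0.5471, -0.0599, 0.0462]
tcp_rot: [2.048, 2.381, -0.002]
force: [-2.4, -7.5, 0.7]
width: 0.0001
grip_force: 3.4
```

Run:
```python
from h import *
go([-11,18,47])
```

```text
t 14.55 jig [-11.6  18.3  46.2] w [ 0.5471 -0.0599  0.0462] F jig [3.5 7.  0.7]
turn z -0.1 tilt [ 0.001  0.002 -1.   ]
[0.3, -0.6, -0.8]
```

{"method": "step_arm", "body": {"motion": [[1, 0, 0, 0, 0, 0, -1], [2, 0, 0, 0, 0, 0, -1], [2, 0, 0, 0, 0, 0, -1]]}}

```text
clock: 14.85
ee_pos: [0.5471, -0.0598, 0.0462]
tcp_rot: [2.049, 2.378, -0.004]
force: [0.0, -9.5, 0.3]
width: -0.0
grip_force: 4.8
```

Run:
```python
from h import *
go([-11,18,47])
```

```text
t 14.85 jig [-11.6  18.1  46.2] w [ 0.5471 -0.0598  0.0462] F jig [1.4 9.4 0.3]
turn z -0.2 tilt [ 0.     0.004 -1.   ]
[0.1, -0.6, -0.8]
```

It's at the hard stop. Backing off, lifting, moving clear to the +y side and checking with a last picture.

{"method": "step_arm", "body": {"motion": [[-8, 0, 0, 0, 0, 0, -1], [-15, 0, -10, 0, 0, 0, -1], [-20, 0, -50, 0, 0, 0, -1], [-60, 0, -95, 0, 0, 0, -1], [-100, 0, -115, 0, 0, 0, -1]]}}

```text
clock: 15.35
ee_pos: [0.5631, -0.1501, 0.1624]
tcp_rot: [2.04, 2.387, 0.005]
force: [1.4, -0.5, 0.2]
width: 0.0
grip_force: 0.0
```

{"method": "step_arm", "body": {"motion": [[-45, 0, 0, 0, 0, 0, -1], [-80, 0, 0, 0, 0, 0, -1], [-80, 0, 0, 0, 0, 0, -1], [-80, 0, 0, 0, 0, 0, -1]]}}

```text
clock: 15.75
ee_pos: [0.5733, -0.2319, 0.1593]
tcp_rot: [2.05, 2.381, -0.0]
force: [-0.4, 0.6, -0.1]
width: 0.0
grip_force: 0.0
```

Run:
```python
from h import *
st(); c=snap('top','t10.png'); s=snap('scene','s10.png')
a=cv2.resize(c['color'][160:260,300:430],None,fx=3.05,fy=3.05,interpolation=2); b=cv2.resize(s['color'][190:320,290:420],None,fx=3,fy=3,interpolation=2)
o=np.zeros((400,800,3),np.uint8); o[:a.shape[0],:a.shape[1]]=a; o[:390,405:795]=b; cv2.imwrite('pics/c10.png',o[:,:,::-1])
```

```text
t 15.75 jig [-11.6 192.2 159.3] w [ 0.5733 -0.2319  0.1593] F jig [ 0.3 -0.7 -0.1]
```

View pics/c10.png

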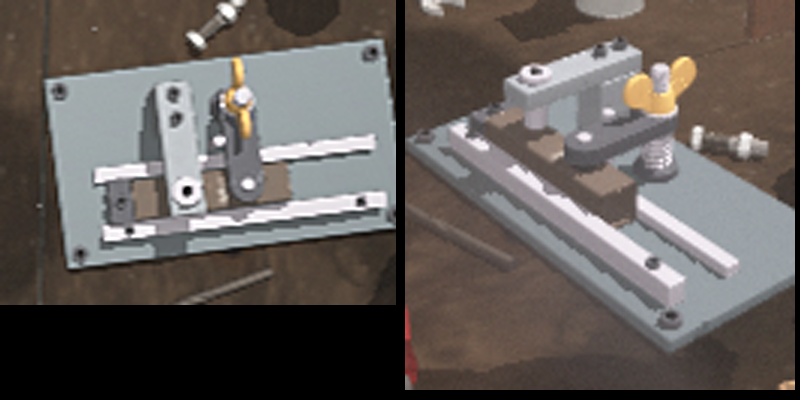

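The picture shows the tube against the end stop (130,195), the strap across the tube (240,150), and the wings along jig x (237,60)–(247,135), which is the fully tight position. Handing in.

```bash
python3 -c "
from plant import env
print(env.sign_off())"
```

```text
the job is handed in; nothing more can be done
None
```

The job is handed in at about 16 s of the 70 s limit: the last picture shows the tube against the end stop, the strap across it and the wings at the fully tight angle, and strap and nut each stopped moving under a 7–10 N push; the foot's pressure on the tube was not measured, and sign-off returned no verdict.

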